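# Open the ratchet bookend on the café counter

## Robot

A 6-joint arm with a two-finger parallel gripper is mounted at the origin on the work surface. World frame = base frame: x ahead of the robot, y to its left, z up, the work surface at z = 0. Lengths are in m, angles in rad, forces in N, time in s.
With the tool pointing down it reaches from about 0.25 to 0.725 m from the base axis. Payload 4 kg.
Tool frame: the origin (TCP) lies on the centre line of the jaws, within the pads' length; the fingertips stand 11 mm ahead of it and the grasp point (between the pads) lies 8 mm behind it (bot.nose_length is the distance from the TCP to the fingertips, in m); z points along the fingers, y is the direction in which the jaws open and shut (so a half turn about z gives the same grasp; the last joint's range is limited). The gripper opens to 85 mm and grips with 20 to 120 N. Pads are 22 mm wide; open, the fingers measure 114 mm over their backs; the gripper's body (76 mm by 85 mm) begins 54 mm behind the grasp point. The pads swing forward as they close: fully open they stand 13 mm farther back than shut.
Start: joints at [-1.139, 0.241, 0.005, 1.335, 0, 1.571], TCP at [0.209, -0.454, 0.242] pointing down, gripper open.
Joint ranges: [-2.72, 2.72], [-1.05, 1.87], [-1.09, 1.28], [-1.99, 2.15], [-1.42, 1.44], [-3.14, 3.14]. Speed limits (rad/s): [2.79, 2.79, 3.14, 3.14, 3.14, 3.14].

## Interface

Orientations are given as a unit quaternion [x, y, z, w].
In Python, from workcell import bot gives the robot as it stands.
- The arm moves only by the tool play_rows, never from a script. Its argument "plan" is one flat list of numbers, 6 for each row, row after row: the shift along the tool's x, y, z in mm, then the turn, a rotation vector about the tool's x, y, z in rad. A call has 1 to 20 rows; each row shifts and turns the commanded pose from where the row before left it, along the tool's axes as they then stand; what a row does not reach is not made up. A row lasts 1/8 s, in which the tool goes at most 62.5 mm and 10.7 degrees, less where a joint would pass 70% of its speed; a pose out of reach is approached as far as the arm can. A call with a gripper value outside its range is refused whole. "hand" is the opening in per cent of the stroke, from 0 (shut) to 100 (fully open), set as the call begins (left out, the last holds). The fingers move at their own pace and stop on an object; the grip force is fixed at half the most. Time passes only in rows, so rows that do not move let the fingers close. It gives the time, the measured TCP pose, the force and the opening at its end, in the units of the state.
- bot.get_obs(): the state, without advancing time (a new reading comes with each control period).
- bot.camera(name): name is "scene" or "top"; returns a dict with "frame" (480x640x3 uint8, blue, green, red), "range_z" (480x640 float32, m along the optical axis (not along the pixel's ray), 0 where there is no reading), "K" (3x3 intrinsics, pixels), "dist" ([k1, k2, p1, p2, k3] as OpenCV has them; the pictures are not rectified), "cam_to_world" (4x4, takes a point from camera to world coordinates). Camera axes: x right, y down, z forward; pixel columns grow to the right and rows downward; lengths in m; the calibration is good to about 2 mm. A picture is of the moment at which its call begins.
- bot.job_done(): hands the job in, once; it reports no verdict.
Trained networks look in the newest picture that a camera, given by its name, has taken for a name from the list of things; names that differ only in an ending like _2 or _b are one class to them, and where a whole thing is asked for, a point or a joint stands for the part that bears it (a point fixed in the world has none). Each returns a list of dicts, best first, with "p" (0 to 1); they miss things now and then, are a little off and sometimes report something else, mostly with a low value. They report only what shows in the picture. A call takes as long as a camera call.
- bot.outline_of(query, camera): "mask" (480x640 bool, what is visible of it) and "point" ([row, column] in pixels, amid what is visible of it).
The state is a dict: "clock": time; "joint_pos": joint angles; "joint_vel": joint speeds; "tau": joint torques, N m; "eef_pos": TCP position; "tool_rot": TCP orientation; "ft_force": force on the tool from outside, world axes, zero at the start; "ft_torque": the same for the moment, N m; "grip_width": finger opening in m.
Only numpy, scipy, OpenCV 4.12 (cv2) and the standard library are available. Lean on these libraries where they do the work, as an engineer would, in place of code of your own. Each camera call takes 0.05 s, during which the arm holds its last target.

## Task

Open up the ratchet bookend on the counter all the way, so that the next delivery of cartons can be loaded: press its release down with the fingertips and, keeping it pressed, push the sliding jaw back along the base until it is home against the end stop. Then take the hand away so that the release springs up again. Do it all by pressing and pushing: leave the cartons standing in the row and the things around the bookend where they are, and lift nothing.

Things in the scene. Friction and masses are not known exactly. Their poses are not given: they have to be found in the camera images.
- rack: Base of the ratchet bookend, screwed down: dark wooden board 360 x 130 x 12 mm, a steel plate (top at 80 mm) across one end, a toothed strip along the middle. Origin: centre of its underside, on the counter. x runs along it from the fixed plate (x = -180 mm) to the end stop; y across, z up. Small loose things up to 95 mm tall stand beside it, 95 mm or more from its middle line.
- end_stop (a point): Centre of the face of the low steel end stop across the far end of the board (120 mm wide, top 34 mm above the counter), at rack x = +162 mm; the jaw's two runners meet it when the jaw is home.
- jaw (a joint): Travel of the sliding jaw along rack +x, m: 0 = most closed, 0.100 = home against the end stop. The ratchet blocks it towards +x unless the release is held pressed; towards -x it clicks along freely. Released, it slides with about 1.5 N of friction and stays where left. No teeth in the last 10 mm before the end stop.
- jaw_plate (a point): Middle of the top edge of the jaw's upright front plate, carton side. The jaw is a dark steel carriage 122 mm long; the plate is 120 mm wide, 8 mm thick, its top 80 mm above the counter. Behind it (rack +x) are 54 mm of clear space, then the push bar.
- release (a joint): Angle of the release, rad: 0 = up, pawl in the teeth; above 0.14 the pawl is clear of them; 0.22 = pressed to its stop. A light-metal rocker on the jaw that springs up when let go.
- release_pad (a point): Centre of the top of the release's raised press pad, 46 mm above the counter when up: light-metal bar, 14 mm along rack x, 56 mm across, in the space between front plate and push bar, between low cheeks (70 mm apart, tops at 42 mm). Moves with the jaw; pressed at its edge next to the push bar it sinks about 5 mm at 0.2 rad; 2 to 3 N to start, about 7 N at 0.2 rad.
- push_face (a point): On the jaw, centre of the face of the upright push bar that looks to rack -x, 82 mm wide, from 48 to 75 mm above the counter. It is 19 mm in rack +x from release_pad (12 mm from the pad's edge), so a fingertip standing on the pad can push it towards rack +x. Drawing back along -x with the pad still pressed drags the jaw along; rising straight up leaves it.
- carton0: One of the three loose cartons in the row, 31 x 90 x 70 mm, standing on the board; leave it alone. Origin: centre of its underside.
- carton1: One of the three loose cartons in the row, 31 x 90 x 70 mm, standing on the board; leave it alone. Origin: centre of its underside.
- carton2: One of the three loose cartons in the row, 31 x 90 x 70 mm, standing on the board; leave it alone. Origin: centre of its underside.
- jug: The steel milk jug (72 mm across, 85 tall) beside the board; leave it alone. Origin: centre of its underside.
- tamper: The steel coffee tamper (56 mm across, 80 tall) beside the board; leave it alone. Origin: centre of its underside.
- cup: The white cup (76 mm across, 58 tall) beside the board; leave it alone. Origin: centre of its underside.
- sugar: The glass sugar jar with a steel cap (60 mm across, 85 tall) beside the board; leave it alone. Origin: centre of its underside.
- spoon: The steel spoon (130 mm long) lying beside the board; leave it alone.

How it is judged:
By the outcome, as a careful person would: the job done as asked, in the order asked, and still so for the second after the job is handed in, with the robot touching nothing.
It also fails if it takes over 38 s, if anything falls off the work surface, if the arm or the gripper's body presses on something with over 40 N, if the wrist force passes 120 N, or if a joint passes its speed limit or range.

## Working session

There is one attempt and no reset: what is moved stays moved. The work goes in short steps, Python scripts to look and compute and a tool call to move; the robot and the scene stay as the last step left them, time stands still between calls to the robot, and variables do not carry over. Pictures are saved under pics/ and viewed, and the job is handed in when it is done.

Besides the shell and the picture viewer there is one more tool, called after "Request:" by a JSON object that holds its "name" and its "arguments", one argument or row to a line. play_rows: Moves the arm, as the interface text tells. Its arguments: {"type":"object","properties":{"plan":{"type":"array","items":{"type":"number"}},"hand":{"type":"number"}},"required":["plan"]}

```bash
mkdir -p pics; ls; cat > h.py <<'E'
import numpy as np, cv2
from workcell import bot
def pts(c, mask=None):
    z=c["range_z"]; v,u=np.nonzero((z>0)&(mask if mask is not None else True))
    p=cv2.undistortPoints(np.stack([u,v],1).astype(np.float64)[:,None],c["K"],np.array(c["dist"],float))[:,0]
    zz=z[v,u]; P=np.c_[p*zz[:,None],zz]
    T=c["cam_to_world"]; return P@T[:3,:3].T+T[:3,3],u,v
E
python3 - <<'E'
from h import *
for n in ("scene","top"):
    c=bot.camera(n); cv2.imwrite(f"pics/{n}0.png",c["frame"]); np.savez(f"{n}0.npz",**{k:np.array(v) for k,v in c.items()})
    print(n,c["cam_to_world"])
    for q in ["rack","jaw_plate","release_pad","push_face","end_stop","carton0","jug","tamper","cup","sugar","spoon"]:
        try:
            for r in bot.outline_of(q,n)[:3]:
                P,u,v=pts(c,r["mask"]); print(q,round(r["p"],2),r["point"],r["mask"].sum(),np.median(P,0).round(3),P.min(0).round(3),P.max(0).round(3))
        except Exception as e: print(q,e)
print(bot.get_obs())
E
```

```text
pics
scene [[ 0.84572671  0.35144117 -0.40154132  0.94037127]
 [ 0.53356181 -0.54618987  0.64574641 -0.59046391]
 [ 0.00762407 -0.7603721  -0.64944295  0.67708658]
 [ 0.          0.          0.          1.        ]]
rack 0.68 [244.1, 303.0] 9436 [0.535 0.01  0.029] [ 0.307 -0.103 -0.003] [0.714 0.184 0.086]
jaw_plate 0.76 [237.1, 298.7] 3247 [0.506 0.022 0.05 ] [ 0.419 -0.028 -0.003] [0.579 0.134 0.081]
release_pad 0.76 [230.4, 291.8] 250 [0.495 0.042 0.041] [0.47  0.015 0.028] [0.516 0.076 0.049]
push_face 0.72 [234.4, 295.2] 3320 [0.504 0.022 0.05 ] [ 0.417 -0.028 -0.003] [0.565 0.174 0.081]
carton0 0.88 [255.2, 324.3] 1150 [ 0.602 -0.013  0.08 ] [ 0.548 -0.037  0.016] [0.631 0.057 0.085]
carton0 0.87 [266.0, 342.5] 1187 [ 0.635 -0.028  0.08 ] [ 0.61  -0.044  0.013] [0.662 0.046 0.085]
carton0 0.56 [272.9, 366.1] 1152 [ 0.669 -0.015  0.08 ] [ 0.641 -0.067  0.015] [0.698 0.047 0.084]
jug 0.94 [307.5, 270.5] 3371 [ 0.575 -0.132  0.052] [ 0.47  -0.167 -0.003] [ 0.619 -0.037  0.087]
tamper 0.9 [220.0, 360.9] 828 [0.572 0.15  0.023] [ 0.535  0.131 -0.002] [0.594 0.201 0.082]
cup 0.6 [27
[... 2067 characters left out ...]
0.007] [0.565 0.116 0.084]
{'clock': 1.2, 'joint_pos': array([-1.13903715e+00,  2.40563098e-01,  5.00577765e-03,  1.33520838e+00,
        3.31325746e-05,  1.57080279e+00]), 'joint_vel': array([ 0.0004025 , -0.00101554, -0.00024283, -0.00094023,  0.00040093,
        0.00096408]), 'tau': array([-3.64257703e-04, -3.72221124e+01,  2.52691394e+01,  1.36072809e-03,
        1.55542680e-04,  6.90801357e-06]), 'eef_pos': array([ 0.20924294, -0.45411045,  0.24232712]), 'tool_rot': array([9.76789050e-01, 2.14203526e-01, 1.94615014e-05, 1.14068860e-05]), 'ft_force': array([0.18122768, 0.49064885, 0.35575595]), 'ft_torque': array([ 0.06141633, -0.02624662, -0.02048376]), 'grip_width': 0.0854472128021973}
```

```bash
python3 - <<'E'
import cv2
a=cv2.imread("pics/top0.png")[140:380,180:440]; cv2.imwrite("pics/top0c.png",cv2.resize(a,None,fx=2.5,fy=2.5,interpolation=cv2.INTER_CUBIC)[:600])
a=cv2.imread("pics/scene0.png")[140:380,160:460]; cv2.imwrite("pics/scene0c.png",cv2.resize(a,None,fx=2.5,fy=2.5,interpolation=cv2.INTER_CUBIC))
E
```

```text
(no output)
```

View pics/top0c.png

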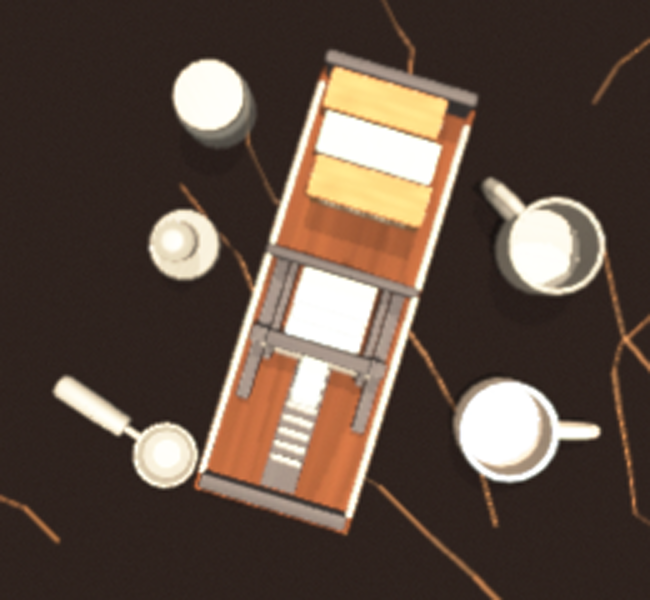

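View pics/scene0c.png

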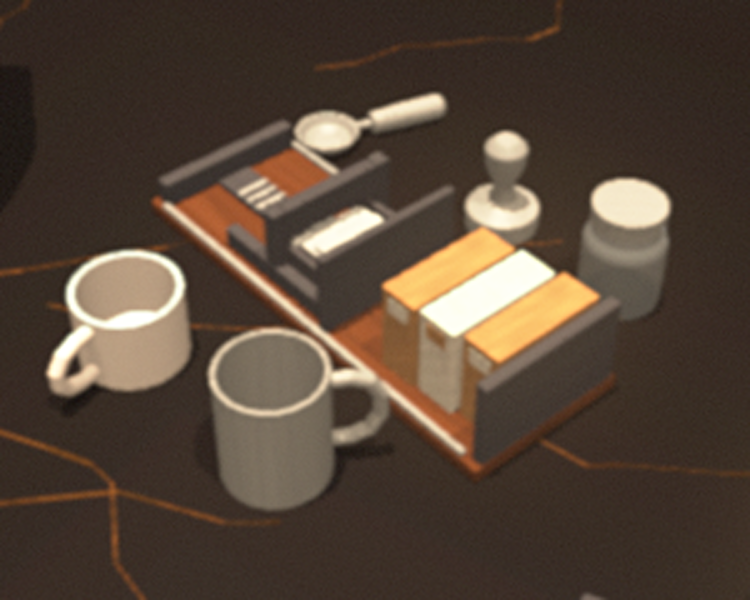

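The top view shows the fixed plate at the far end (crop 400,80), the jaw plate at about (345,270), the push bar at about (318,345) and the end stop nearest the robot at about (275,505). Rack +x therefore points back towards the robot. Next I'll fit the rack frame from the depth data.

```bash
cat > fit.py <<'E'
from h import *
def analyse(c,fix=None):
    P,u,v=pts(c)
    roi=(P[:,0]>.28)&(P[:,0]<.76)&(abs(P[:,1]-.045)<.16)
    P=P[roi]
    return P
E
python3 - <<'E'
from fit import *
import scipy.optimize as so
for n in ("top","scene"):
    c=dict(np.load(f"{n}0.npz")); P=analyse(c)
    r=None
    Q=P[(P[:,2]>.005)]
    # axis guess
    from math import *
    # jaw plate top band: near (0.545,0.04), z>.076
    o=np.array([.52,.045])
    def fr(yaw,o): 
        ex=np.array([cos(yaw),sin(yaw)]); ey=np.array([-ex[1],ex[0]]); d=P[:,:2]-o
        return d@ex,d@ey
    # yaw: from the plate tops (fixed + jaw) : long line directions
    yaw=pi+atan2(-0.0,1)
    # board mask: z in 8..18mm
    B=P[(P[:,2]>.008)&(P[:,2]<.018)][:,:2].astype(np.float32)
    m=cv2.minAreaRect(B); print(n,"board rect",m)
E
```

```text
top board rect ((0.5236305594444275, 0.03144729137420654), (0.321231871843338, 0.3749617040157318), 83.30320739746094)
scene board rect ((0.5233898162841797, 0.034043699502944946), (0.31311264634132385, 0.37543773651123047), 82.27540588378906)
```

```bash
python3 - <<'E'
from fit import *
from math import *
for n in ("top","scene"):
    c=dict(np.load(f"{n}0.npz")); P=analyse(c)
    # jaw plate top
    ex0=np.array([-cos(.2),-sin(.2)])
    for name,sel in (("plates",(P[:,2]>.074)&(P[:,2]<.0875)),):
        Q=P[sel&(P[:,0]<.6)&(P[:,0]>.45)&(abs(P[:,1]-.045)<.075)]
        best=None
        for yaw in np.arange(2.9,3.6,.005):
            ex=np.array([cos(yaw),sin(yaw)]); s=Q[:,:2]@ex
            h=np.histogram(s,np.arange(s.min()-.002,s.max()+.002,.002))[0]
            sc=(h.astype(float)**2).sum()
            if best is None or sc>best[0]: best=(sc,yaw)
        print(n,best,len(Q))
    # edges of plates: rotate & histogram
    for yaw in np.arange(3.2,3.55,.01):
        pass
    np.save(f"P_{n}.npy",P)
E
python3 - <<'E'
import sys; sys.path.insert(0,'.')
import numpy as np, cv2
from math import *
P=np.load('P_top.npy')
# fixed plate top pts
Q=P[(P[:,2]>.07)&(P[:,0]>.69)]
print(len(Q),Q[:,:2].min(0),Q[:,:2].max(0), cv2.minAreaRect(Q[:,:2].astype(np.float32)*1000))
Q=P[(P[:,2]>.026)&(P[:,2]<.045)&(P[:,0]<.42)&(abs(P[:,1]-.06)<.09)]
print(len(Q),cv2.minAreaRect(Q[:,:2].astype(np.float32)*1000))
E
```

```text
top (np.float64(32096.0), np.float64(2.9)) 782
scene (np.float64(28099.0), np.float64(2.9)) 683
375 [ 0.6900265  -0.03655752] [0.71265593 0.15662392] ((701.5144653320312, 59.9897575378418), (193.1816864013672, 22.41417694091797), 89.76921844482422)
413 ((391.55029296875, 81.6727523803711), (119.54015350341797, 79.3029556274414), 79.33043670654297)
```

```bash
cat > prof.py <<'E'
from fit import *
from math import *
def run(P,w=.028):
    best=None
    Q=P[(P[:,2]>.073)&(P[:,0]<.57)&(abs(P[:,1]-.045)<.1)]
    for yaw in np.arange(2.7,3.05,.0025):
        ex=np.array([cos(yaw),sin(yaw)]); s=Q[:,:2]@ex
        h=np.histogram(s,np.arange(s.min()-.002,s.max()+.002,.002))[0]
        sc=(h.astype(float)**2).sum()
        if best is None or sc>best[0]: best=(sc,yaw)
    return best[1],len(Q)
if __name__=="__main__":
    for n in ("top","scene"):
        P=np.load(f"P_{n}.npy"); yaw,k=run(P); print(n,yaw,k)
        yaw=2.865
        ex=np.array([cos(yaw),sin(yaw)]); ey=np.array([-ex[1],ex[0]])
        o=np.array([.52,.045]); s=(P[:,:2]-o)@ex; t=(P[:,:2]-o)@ey
        # profile along s of height, central |t|<.05
        for lo in np.arange(-.2,.2,.004):
            m=(s>=lo)&(s<lo+.004)&(abs(t)<.06)
            m1=m&(abs(t)<.02)
            if m.sum(): print(int(round(lo*1000)),m.sum(),"zmax %.0f med %.0f  cmed %.0f c90 %.0f"%(P[m,2].max()*1e3,np.median(P[m,2])*1e3,np.median(P[m1,2])*1e3 if m1.sum() else -1,np.percentile(P[m1,2],90)*1e3 if m1.sum() else -1), end=" | " if int(round(lo*250))%2 else "\n")
        print()
        m=(P[:,2]>.077)&(abs(s+.02)<.025); 
        for nm,m in (("jaw",(P[:,2]>.073)&(s>-.045)&(s<.0)),("bar",(P[:,2]>.068)&(s>.01)&(s<.06)),("stop",(P[:,2]>.026)&(P[:,2]<.042)&(s>.13)&(s<.18)),("fix",(P[:,2]>.072)&(s<-.165)&(s>-.2)),("board",(P[:,2]>.007)&(P[:,2]<.017)&(abs(t)<.08)&(s>.06)&(s<.15))):
            m&=abs(t)<.085
            a=np.polyfit(t[m],s[m],1); print(nm,m.sum(),"s",s[m].min(),np.median(s[m]),s[m].max(),"t",np.percentile(t[m],[1,50,99]),"slope",a[0])
E
python3 prof.py
```

```text
top 2.854999999999997 580
-200 1 zmax -1 med -1  cmed -1 c90 -1
-196 1 zmax 0 med 0  cmed -1 c90 -1 | -192 2 zmax 5 med 0  cmed -1 c90 -1
-188 82 zmax 83 med 79  cmed 80 c90 81 | -184 130 zmax 84 med 80  cmed 80 c90 82
-180 204 zmax 83 med 77  cmed 79 c90 81 | -176 86 zmax 86 med 81  cmed 82 c90 84
-172 124 zmax 87 med 82  cmed 82 c90 84 | -168 119 zmax 85 med 82  cmed 82 c90 84
-164 116 zmax 85 med 82  cmed 82 c90 83 | -160 123 zmax 85 med 82  cmed 82 c90 84
-156 124 zmax 86 med 81  cmed 81 c90 84 | -152 123 zmax 86 med 82  cmed 82 c90 84
-148 141 zmax 87 med 81  cmed 82 c90 84 | -144 95 zmax 85 med 73  cmed 78 c90 83
-140 119 zmax 86 med 82  cmed 82 c90 84 | -136 120 zmax 87 med 82  cmed 82 c90 84
-132 122 zmax 85 med 81  cmed 81 c90 83 | -128 120 zmax 85 med 82  cmed 82 c90 84
-124 122 zmax 86 med 82  cmed 82 c90 84 | -120 120 zmax 86 med 82  cmed 82 c90 84
-116 121 zmax 86 med 82  cmed 82 c90 84 | -112 148 zmax 86 med 77  cmed 79 c90 84
-108 96 zmax 86 med 82  cmed 82 c90 84 | -104 121 zmax 86 med 81  cmed 82 c90 84
-100 118 zmax 86 med 82  cmed 83 c90 84 | -96 127 zmax 87 med 82
[... 7370 characters left out ...]
 -1 | 
jaw 343 s -0.033883726578971166 -0.02939592778358158 -0.02198818731475637 t [-0.05187008  0.01040568  0.06646105] slope 0.012044685087587173
bar 369 s 0.0271292672289206 0.033735968729334695 0.0441810496692507 t [-0.04450281  0.00966484  0.0590416 ] slope 0.011755135565648087
stop 358 s 0.15248927669647913 0.15851341059471102 0.17069022005020257 t [-0.05240084  0.00877613  0.06510567] slope 0.011207277207634463
fix 841 s -0.1873425821223613 -0.17837564221343924 -0.1650043558961491 t [-0.04831069  0.01008125  0.06771114] slope -0.012320371256185845
board 1185 s 0.06010206137834812 0.12254849649234167 0.14994998668520143 t [-0.07070112  0.02379326  0.07069693] slope -0.18766663445275455
```

Request:
{"name": "play_rows", "arguments": {
  "plan": [0,0,0,0,0,-0.173,0,0,0,0,0,-0.173,0,0,0,0,0,-0.173,0,0,0,0,0,-0.173,0,0,0,0,0,-0.173,0,0,0,0,0,-0.173,0,0,0,0,0,-0.173,0,0,0,0,0,-0.173,0,0,0,0,0,-0.173,0,0,0,0,0,-0.173,0,0,0,0,0,-0.173,0,0,0,0,0,-0.173,0,0,0,0,0,-0.173,0,0,0,0,0,-0.173],
  "hand": 0
}}

```text
clock: 2.95
eef_pos: [0.2093, -0.4541, 0.2423]
tool_rot: [0.141, 0.99, 0.0, -0.0]
ft_force: [0.0, -0.4, -0.1]
grip_width: 0.0001
```

Request:
{"name": "play_rows", "arguments": {
  "plan": [-11,46,0,0,0,0,-12,47,0,0,0,0,-12,47,0,0,0,0,-12,47,0,0,0,0,-12,47,0,0,0,0,-12,47,0,0,0,0,-12,47,0,0,0,0,-11,47,10,0,0,0,-11,47,20,0,0,0,-11,47,20,0,0,0,-12,47,20,0,0,0,-12,46,20,0,0,0,0,0,0,0,0,0,0,0,0,0,0,0]
}}

```text
clock: 4.7
eef_pos: [0.5026, 0.0449, 0.1522]
tool_rot: [0.143, 0.99, -0.0, -0.0]
ft_force: [0.0, 0.9, 0.0]
grip_width: -0.0004
```

```bash
python3 - <<'E'
from h import *
from scipy.spatial.transform import Rotation as R
o=bot.get_obs(); print(o["eef_pos"],R.from_quat(o["tool_rot"]).as_matrix().round(3),o["ft_force"],o["grip_width"],o["clock"],bot.nose_length,o["joint_pos"])
for n in ("top","scene"):
    c=bot.camera(n); cv2.imwrite(f"pics/{n}1.png",cv2.resize(c["frame"][140:380,160:460],None,fx=2.5,fy=2.5,interpolation=cv2.INTER_CUBIC))
    np.savez(f"{n}1.npz",**{k:np.array(v) for k,v in c.items()})
E
```

```text
[0.5026255  0.04486603 0.15223531] [[-0.959  0.283 -0.001]
 [ 0.283  0.959 -0.   ]
 [ 0.001 -0.001 -1.   ]] [0.02102937 0.88143959 0.04129936] -0.0004022767365328778 4.7 0.011 [ 8.92492375e-02  3.08515971e-01 -1.45792445e-01  1.11743483e+00
 -3.82729794e-04  3.76637863e-01]
```

View pics/scene1.png

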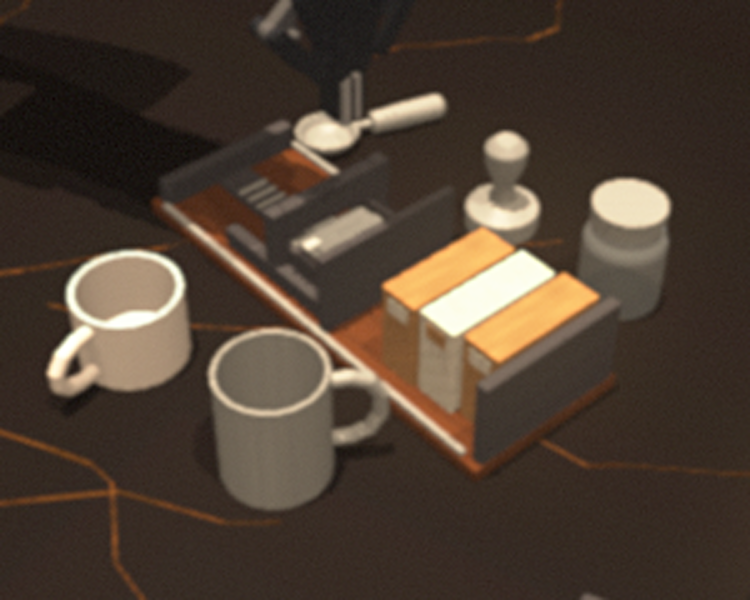

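```bash
python3 - <<'E'
from fit import *
from math import *
yaw=2.854; ex=np.array([cos(yaw),sin(yaw)]); ey=np.array([-ex[1],ex[0]]); o=np.array([.52,.045])
for n in("top","scene"):
    c=dict(np.load(f"{n}1.npz")); P=analyse(c); s=(P[:,:2]-o)@ex; t=(P[:,:2]-o)@ey
    m=(P[:,2]>.1)&(P[:,2]<.19)
    print(n,m.sum())
    for lo in np.arange(.14,.24,.01):
        k=(P[:,2]>lo)&(P[:,2]<lo+.01)
        if k.sum()>5: print(round(lo,3),k.sum(),"s",np.percentile(s[k],[2,98]).round(4),"t",np.percentile(t[k],[2,98]).round(4))
# static refined from scene0/top0
for n in("top","scene"):
    P=np.load(f"P_{n}.npy"); s=(P[:,:2]-o)@ex; t=(P[:,:2]-o)@ey
    for nm,m in (("jawtop",(P[:,2]>.075)&(s>-.045)&(s<.0)),("bartop",(P[:,2]>.071)&(s>.01)&(s<.06)),("barface",(P[:,2]>.052)&(P[:,2]<.068)&(s>.015)&(s<.06)),("pad",(P[:,2]>.0445)&(P[:,2]<.055)&(s>0)&(s<.025)),("stop",(P[:,2]>.03)&(P[:,2]<.042)&(s>.13)&(s<.18))):
        m&=abs(t)<.085; print(n,nm,m.sum(),np.percentile(s[m],[3,50,97]).round(4),np.percentile(t[m],[2,98]).round(4),np.median(P[m,2]).round(4))
E
```

```text
top 0
scene 417
0.14 40 s [0.0041 0.0216] t [-0.0004  0.0198]
0.15 85 s [0.0045 0.022 ] t [-0.0055  0.022 ]
0.16 103 s [0.0047 0.0239] t [-0.0061  0.022 ]
0.17 77 s [0.0046 0.0187] t [-0.0048  0.0219]
0.18 112 s [0.0022 0.0207] t [-0.0184  0.0377]
0.19 235 s [0.0024 0.0272] t [-0.029   0.0432]
0.2 215 s [-0.0008  0.0309] t [-0.0359  0.0525]
0.21 280 s [-0.0014  0.0228] t [-0.0428  0.0599]
0.22 332 s [-0.0011  0.0226] t [-0.0486  0.0687]
0.23 397 s [-0.003   0.0268] t [-0.0493  0.0685]
top jawtop 268 [-0.0318 -0.0281 -0.0244] [-0.0526  0.0609] 0.08
top bartop 353 [0.0302 0.0357 0.0414] [-0.0461  0.0553] 0.075
top barface 20 [0.0298 0.0299 0.03  ] [-0.0469  0.0505] 0.0587
top pad 175 [0.0043 0.0111 0.0178] [-0.0214  0.0357] 0.0463
top stop 378 [0.1558 0.1612 0.1673] [-0.0535  0.0617] 0.034
scene jawtop 290 [-0.0326 -0.029  -0.0237] [-0.0491  0.0653] 0.0783
scene bartop 294 [0.0297 0.0353 0.0421] [-0.043   0.0588] 0.0737
scene barface 354 [0.0294 0.0314 0.0386] [-0.0423  0.0596] 0.0597
scene pad 77 [0.0078 0.0115 0.0172] [-0.0183  0.0304] 0.0455
scene stop 273 [0.1548 0.1597 0.168 ] [-0.0494  0.0655] 0.0328
```

The scene view shows the shut fingertips (about 345,110) above the gap between front plate and push bar, with roughly 3 mm to the bar face. I'll go down to just above the pad.

Request:
{"name": "play_rows", "arguments": {
  "plan": [0,0,15,0,0,0,0,0,20,0,0,0,0,0,20,0,0,0,0,0,20,0,0,0,0,0,10,0,0,0,0,0,5,0,0,0,0,0,0,0,0,0,0,0,0,0,0,0]
}}

```text
clock: 5.8
eef_pos: [0.5036, 0.0451, 0.063]
tool_rot: [0.143, 0.99, 0.0, 0.001]
ft_force: [-0.5, 0.5, -0.3]
grip_width: -0.0001
```

Request:
{"name": "play_rows", "arguments": {
  "plan": [0,0,2,0,0,0,0,0,2,0,0,0,0,0,2,0,0,0,0,0,1,0,0,0,0,0,0,0,0,0]
}}

```text
clock: 6.42
eef_pos: [0.5038, 0.0449, 0.0558]
tool_rot: [0.143, 0.99, -0.0, 0.001]
ft_force: [1.1, -1.5, 3.3]
grip_width: 0.0003
```

Request:
{"name": "play_rows", "arguments": {
  "plan": [0,0,1,0,0,0,0,0,1,0,0,0,0,0,1,0,0,0,0,0,0,0,0,0]
}}

```text
clock: 6.92
eef_pos: [0.5034, 0.0451, 0.0525]
tool_rot: [0.143, 0.99, 0.0, 0.0]
ft_force: [1.4, -1.3, 5.9]
grip_width: -0.0002
```

Request:
{"name": "play_rows", "arguments": {
  "plan": [0,0,1,0,0,0,0,0,0,0,0,0]
}}

```text
clock: 7.18
eef_pos: [0.5034, 0.045, 0.0516]
tool_rot: [0.143, 0.99, 0.0, 0.0]
ft_force: [1.5, -0.7, 6.0]
grip_width: 0.0003
```

Request:
{"name": "play_rows", "arguments": {
  "plan": [0,0,0.5,0,0,0,0,0,0,0,0,0]
}}

```text
clock: 7.42
eef_pos: [0.5035, 0.045, 0.0512]
tool_rot: [0.143, 0.99, 0.0, 0.001]
ft_force: [0.6, -1.9, 5.5]
grip_width: 0.0002
```

Request:
{"name": "play_rows", "arguments": {
  "plan": [0,0,0.5,0,0,0,0,0,0,0,0,0]
}}

```text
clock: 7.68
eef_pos: [0.5036, 0.045, 0.0508]
tool_rot: [0.143, 0.99, 0.0, 0.001]
ft_force: [0.6, -1.5, 6.3]
grip_width: -0.0001
```

Request:
{"name": "play_rows", "arguments": {
  "plan": [1,0,0,0,0,0,1,0,0,0,0,0,1,0,0,0,0,0,1,0,0,0,0,0,0,0,0,0,0,0]
}}

```text
clock: 8.3
eef_pos: [0.4996, 0.0462, 0.0508]
tool_rot: [0.143, 0.99, 0.0, 0.001]
ft_force: [1.3, -1.8, 5.8]
grip_width: -0.0001
```

```bash
python3 - <<'E'
from h import *
o=bot.get_obs(); print(o["ft_force"],o["eef_pos"])
for n in ("top","scene"):
    c=bot.camera(n); cv2.imwrite(f"pics/{n}2.png",cv2.resize(c["frame"][180:300,220:370],None,fx=5,fy=5,interpolation=cv2.INTER_CUBIC))
    np.savez(f"{n}2.npz",**{k:np.array(v) for k,v in c.items()})
E
```

```text
[ 1.33340442 -1.76898924  5.82457022] [0.49963833 0.04616857 0.05079486]
```

View pics/scene2.png

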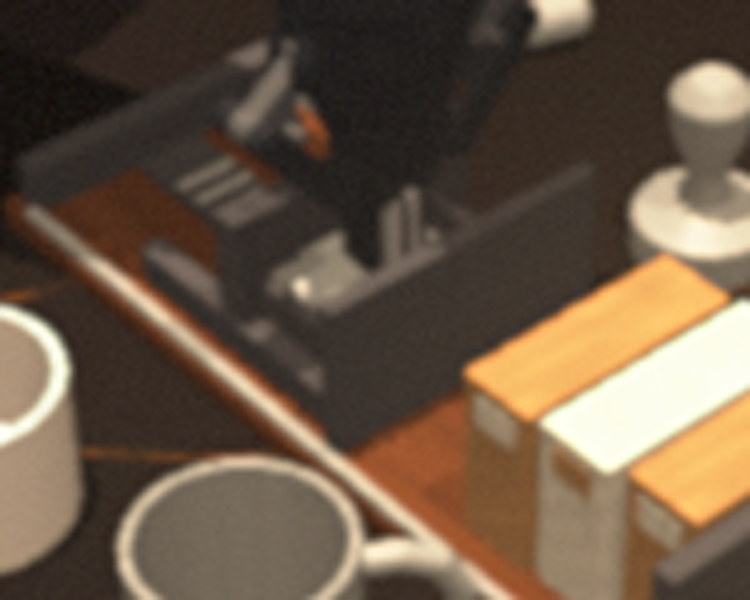

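The picture shows the fingertips (about 400,230) on the pressed pad behind the jaw plate, against the bar. Now I'll check whether the jaw has moved.

```bash
cat > jaw.py <<'E'
from fit import *
from math import *
yaw=2.854; ex=np.array([cos(yaw),sin(yaw)]); ey=np.array([-ex[1],ex[0]]); o=np.array([.52,.045])
def rep(c,n,d=0):
    P=analyse(c); s=(P[:,:2]-o)@ex; t=(P[:,:2]-o)@ey
    m=(P[:,2]>.07)&(P[:,2]<.085)&(s>-.045)&(s<.09)&(abs(t-.005)<.06)
    h,_=np.histogram(s[m],np.arange(-.046,.09,.002)); print(n,"h>70mm",[(int(-46+2*i),int(k)) for i,k in enumerate(h) if k>12])
    m=(P[:,2]>.03)&(P[:,2]<.068)&(s>-.045)&(s<.06)&(abs(t-.005)<.055)
    if n=="scene":
        h,_=np.histogram(s[m],np.arange(-.046,.06,.001)); i=h.argmax(); print("front face",-46+i,h[max(0,i-2):i+3])
E
python3 - <<'E'
from jaw import *
for k in (0,1,2):
    for n in ("top","scene"): rep(dict(np.load(f"{n}{k}.npz")),n)
E
```

```text
top h>70mm [(-32, 66), (-30, 66), (-28, 67), (-26, 69), (30, 63), (32, 60), (34, 59), (36, 60), (38, 61), (40, 52)]
scene h>70mm [(-34, 34), (-32, 161), (-30, 95), (-28, 49), (-26, 48), (28, 14), (30, 74), (32, 58), (34, 39), (36, 44), (38, 46), (40, 34)]
front face -31 [ 86 266 288 145  17]
top h>70mm []
scene h>70mm [(-34, 21), (-32, 168), (-30, 109), (-28, 48), (-26, 40), (28, 15), (30, 61), (32, 65), (34, 43), (36, 48), (38, 37), (40, 37)]
front face -31 [ 64 246 289 156  27]
top h>70mm []
scene h>70mm [(-26, 81), (-24, 165), (-22, 66), (-20, 44), (-18, 33), (6, 13), (8, 31), (10, 18), (12, 15), (36, 17), (38, 27), (42, 15), (44, 13), (46, 13)]
front face -24 [ 72 210 304 170  45]
```

The jaw has already crept about 7 mm towards +x with the release pressed, so the pawl is clear. I'll keep pushing with the pad held down.

Request:
{"name": "play_rows", "arguments": {
  "plan": [2,0,0,0,0,0,3,0,0,0,0,0,3,0,0,0,0,0,3,0,0,0,0,0,3,0,0,0,0,0,3,0,0,0,0,0,3,0,0,0,0,0]
}}

```text
clock: 9.28
eef_pos: [0.4806, 0.0518, 0.0508]
tool_rot: [0.143, 0.99, 0.0, 0.001]
ft_force: [1.2, -1.0, 6.6]
grip_width: 0.0002
```

```bash
python3 - <<'E'
from jaw import *
c=bot.camera("scene"); rep(c,"scene")
p=bot.get_obs(); print((p["eef_pos"][:2]-o)@ex,(p["eef_pos"][:2]-o)@ey,p["eef_pos"][2],p["ft_force"][:2]@ex,p["ft_force"])
E
```

```text
scene h>70mm [(-6, 113), (-4, 135), (-2, 62), (0, 44), (2, 25), (26, 15), (28, 34), (30, 17), (32, 16), (34, 13), (56, 15), (58, 21), (62, 16), (64, 14), (66, 14)]
front face -4 [ 97 251 297 119  21]
0.040285776739397386 0.004669771817762878 0.05073843644013815 -1.2022634359377253 [ 1.14128323 -0.38024099  6.87527156]
```

Request:
{"name": "play_rows", "arguments": {
  "plan": [3,0,0,0,0,0,3,0,0,0,0,0,3,0,0,0,0,0,3,0,0,0,0,0,3,0,0,0,0,0,3,0,0,0,0,0,3,0,0,0,0,0,3,0,0,0,0,0,3,0,0,0,0,0,3,0,0,0,0,0,3,0,0,0,0,0,0,0,0,0,0,0]
}}

```text
clock: 10.82
eef_pos: [0.4484, 0.0613, 0.0506]
tool_rot: [0.143, 0.99, 0.0, 0.0]
ft_force: [1.2, -0.6, 6.6]
grip_width: 0.0003
```

```bash
python3 - <<'E'
from jaw import *
c=bot.camera("scene"); rep(c,"scene")
cv2.imwrite(f"pics/scene3.png",cv2.resize(c["frame"][180:300,200:350],None,fx=5,fy=5,interpolation=cv2.INTER_CUBIC))
p=bot.get_obs(); print((p["eef_pos"][:2]-o)@ex,(p["eef_pos"][:2]-o)@ey,p["eef_pos"][2],p["ft_force"][:2]@ex,p["ft_force"])
E
```

```text
scene h>70mm [(28, 121), (30, 127), (32, 61), (34, 34), (36, 16), (60, 21), (62, 24), (64, 15), (66, 20)]
front face 29 [ 36 164 296 220  81]
0.07327971892168778 0.004693856199866613 0.050595688517379625 -1.591855552848555 [ 1.20436315 -1.54050619  5.92298   ]
```

View pics/scene3.png

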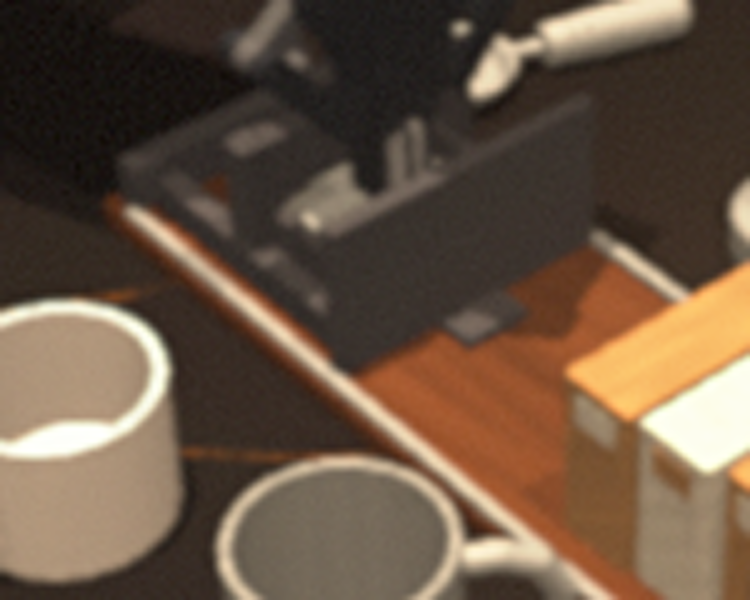

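Request:
{"name": "play_rows", "arguments": {
  "plan": [1,0,0,0,0,0,1,0,0,0,0,0,1,0,0,0,0,0,1,0,0,0,0,0,1,0,0,0,0,0,1,0,0,0,0,0,0,0,0,0,0,0]
}}

```text
clock: 11.75
eef_pos: [0.4437, 0.0627, 0.0509]
tool_rot: [0.143, 0.99, -0.0, 0.001]
ft_force: [2.2, -1.4, 7.3]
grip_width: -0.0003
```

```bash
python3 - <<'E'
from jaw import *
c=bot.camera("scene"); rep(c,"scene")
p=bot.get_obs(); print((p["eef_pos"][:2]-o)@ex,(p["eef_pos"][:2]-o)@ey,p["eef_pos"][2],p["ft_force"][:2]@ex,p["ft_force"])
E
```

```text
scene h>70mm [(32, 78), (34, 152), (36, 70), (38, 44), (40, 23), (66, 32), (68, 28), (70, 16)]
front face 34 [ 73 175 290 175  65]
0.07821378597099016 0.004640763431631921 0.05093944915696567 -2.658183924143645 [ 2.19293974 -1.95776477  6.25490128]
```

Request:
{"name": "play_rows", "arguments": {
  "plan": [1,0,0,0,0,0,1,0,0,0,0,0,1,0,0,0,0,0,1,0,0,0,0,0,0,0,0,0,0,0]
}}

```text
clock: 12.42
eef_pos: [0.4419, 0.0637, 0.0517]
tool_rot: [0.144, 0.99, -0.0, 0.003]
ft_force: [3.5, -3.8, 7.9]
grip_width: -0.0001
```

```bash
python3 - <<'E'
from jaw import *
c=bot.camera("scene"); rep(c,"scene")
p=bot.get_obs(); print((p["eef_pos"][:2]-o)@ex,(p["eef_pos"][:2]-o)@ey,p["eef_pos"][2],p["ft_force"][:2]@ex,p["ft_force"])
E
```

```text
scene h>70mm [(32, 69), (34, 159), (36, 67), (38, 40), (40, 30), (68, 19), (70, 24), (72, 15), (74, 15)]
front face 34 [ 68 187 290 180  65]
0.08026736076937092 0.004219919928859815 0.05169601204967304 -4.116474220988149 [ 3.35305856 -3.17696014  8.24751483]
```

Request:
{"name": "play_rows", "arguments": {
  "plan": [1,0,0,0,0,0,1,0,0,0,0,0,1,0,0,0,0,0,1,0,0,0,0,0,0,0,0,0,0,0]
}}

```text
clock: 13.1
eef_pos: [0.4385, 0.0652, 0.0519]
tool_rot: [0.144, 0.99, 0.0, 0.004]
ft_force: [5.6, -1.8, 7.4]
grip_width: -0.0001
```

```bash
python3 - <<'E'
from jaw import *
c=bot.camera("scene"); rep(c,"scene")
cv2.imwrite(f"pics/scene4.png",cv2.resize(c["frame"][180:300,200:350],None,fx=5,fy=5,interpolation=cv2.INTER_CUBIC))
p=bot.get_obs(); print((p["eef_pos"][:2]-o)@ex,(p["eef_pos"][:2]-o)@ey,p["eef_pos"][2],p["ft_force"][:2]@ex,p["ft_force"])
E
```

```text
scene h>70mm [(32, 74), (34, 136), (36, 77), (38, 47), (40, 26), (72, 23), (74, 21), (76, 17), (78, 16)]
front face 34 [ 48 195 283 186  70]
0.08387718526478956 0.0037754889056373737 0.05187505572756421 -5.1297287274305585 [ 4.54454184 -2.72112932  7.31287797]
```

View pics/scene4.png

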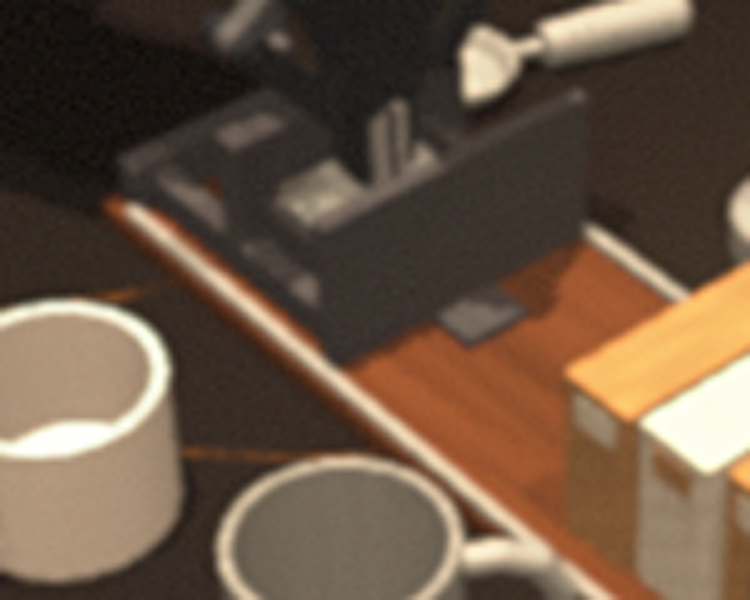

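The jaw plate hasn't moved (34 mm) while the tip slid forward 4 mm, so the jaw is against the stop. I'll push on until the tip meets the bar to confirm it is seated.

Request:
{"name": "play_rows", "arguments": {
  "plan": [1,0,0,0,0,0,1,0,0,0,0,0,1,0,0,0,0,0,0,0,0,0,0,0]
}}

```text
clock: 13.65
eef_pos: [0.4375, 0.0656, 0.052]
tool_rot: [0.144, 0.99, -0.0, 0.006]
ft_force: [10.1, -4.2, 3.5]
grip_width: 0.0001
```

```bash
python3 - <<'E'
from jaw import *
c=bot.camera("scene"); rep(c,"scene")
p=bot.get_obs(); print((p["eef_pos"][:2]-o)@ex,(p["eef_pos"][:2]-o)@ey,p["eef_pos"][2],p["ft_force"][:2]@ex,p["ft_force"])
E
```

```text
scene h>70mm [(32, 71), (34, 147), (36, 76), (38, 40), (40, 34), (72, 19), (74, 22), (76, 14), (78, 20)]
front face 34 [ 59 183 288 188  63]
0.08491721037329898 0.0036715782727032857 0.05201122440524021 -11.278098273914221 [10.67037575 -3.68757401  3.82780226]
```

The tip meets the bar at s = 84.9 mm with 11 N and the jaw doesn't move, so it is home. I'll ease off most of the side load, staying slightly towards +x, then rise straight up.

Request:
{"name": "play_rows", "arguments": {
  "plan": [-1,0,0,0,0,0,-1,0,0,0,0,0,-1,0,0,0,0,0,0,0,0,0,0,0]
}}

```text
clock: 14.2
eef_pos: [0.4378, 0.0654, 0.0515]
tool_rot: [0.143, 0.99, 0.001, 0.003]
ft_force: [4.4, -1.9, 7.6]
grip_width: 0.0001
```

```bash
python3 - <<'E'
from jaw import *
p=bot.get_obs(); print((p["eef_pos"][:2]-o)@ex,(p["eef_pos"][:2]-o)@ey,p["eef_pos"][2],p["ft_force"][:2]@ex,p["ft_force"])
E
```

```text
0.08463927367357985 0.0037216126562864414 0.05154444317627926 -4.761747109257299 [ 4.39360037 -1.93409013  7.60289649]
```

Request:
{"name": "play_rows", "arguments": {
  "plan": [-1,0,0,0,0,0,0,0,-1,0,0,0,0,0,-2,0,0,0,0,0,-3,0,0,0,0,0,-4,0,0,0,0,0,-6,0,0,0,0,0,-10,0,0,0,0,0,-20,0,0,0,0,0,-20,0,0,0,0,0,-20,0,0,0,0,0,0,0,0,0]
}}

```text
clock: 15.58
eef_pos: [0.4356, 0.0651, 0.1365]
tool_rot: [0.143, 0.99, 0.0, -0.0]
ft_force: [-0.7, 0.6, -0.6]
grip_width: 0.0006
```

```bash
python3 - <<'E'
from jaw import *
c=bot.camera("scene"); rep(c,"scene")
cv2.imwrite(f"pics/scene5.png",cv2.resize(c["frame"][140:380,160:460],None,fx=2.5,fy=2.5,interpolation=cv2.INTER_CUBIC))
p=bot.get_obs(); print((p["eef_pos"][:2]-o)@ex,(p["eef_pos"][:2]-o)@ey,p["eef_pos"][2],p["ft_force"])
E
```

```text
scene h>70mm [(32, 70), (34, 145), (36, 75), (38, 47), (40, 21)]
front face 34 [ 68 186 258 201  63]
0.08716709396166929 0.004957461520532616 0.1356687132527988 [-0.18596348  0.8554722   0.02425347]
```

View pics/scene5.png

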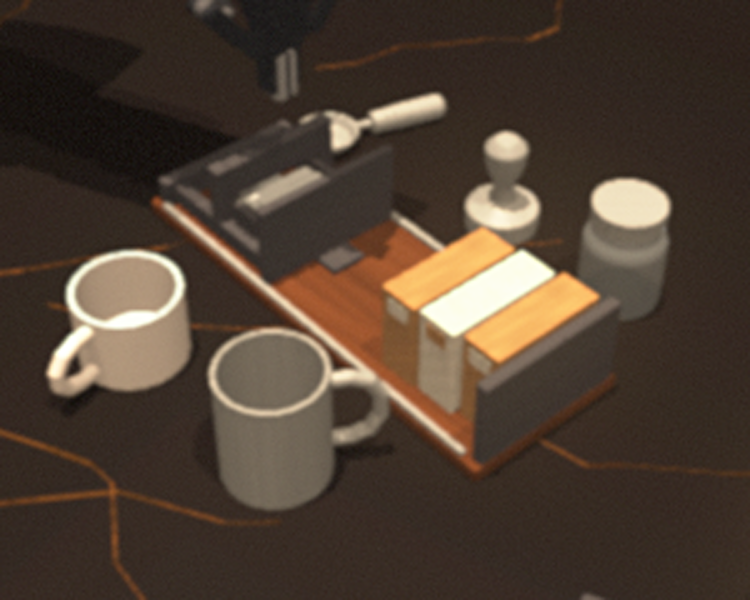

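The hand is clear, the jaw plate is by the end stop and everything else is standing as before. I'll move the hand further off so the top camera can check.

Request:
{"name": "play_rows", "arguments": {
  "plan": [0,0,-30,0,0,0,0,0,-40,0,0,0,0,0,-30,0,0,0,0,-30,0,0,0,0,0,-40,0,0,0,0,0,-40,0,0,0,0,0,-40,0,0,0,0,0,-40,0,0,0,0,0,-40,0,0,0,0,0,-40,0,0,0,0,0,-40,0,0,0,0,0,-30,0,0,0,0,0,0,0,0,0,0,0,0,0,0,0,0]
}}

```text
clock: 17.38
eef_pos: [0.3388, -0.2603, 0.2351]
tool_rot: [0.144, 0.99, 0.001, -0.001]
ft_force: [0.5, 0.0, 0.4]
grip_width: -0.0002
```

```bash
python3 - <<'E'
from jaw import *
for n in ("top","scene"):
    c=bot.camera(n); rep(c,n); np.savez(f"{n}6.npz",**{k:np.array(v) for k,v in c.items()})
    cv2.imwrite(f"pics/{n}6.png",cv2.resize(c["frame"][140:380,180:440],None,fx=2.5,fy=2.5,interpolation=cv2.INTER_CUBIC)[:600])
    P=analyse(c); s=(P[:,:2]-o)@ex; t=(P[:,:2]-o)@ey
    m=(abs(s-.077)<.004)&(abs(t-.006)<.02); print("pad z",np.median(P[m,2]) if m.sum() else None,m.sum())
    for q in ["carton0","jug","tamper","cup","sugar","spoon"]:
        for r in bot.outline_of(q,n)[:3]:
            Q,_,_=pts(c,r["mask"]); print(q,round(r["p"],2),r["point"],np.median(Q,0).round(3))
print(bot.get_obs()["clock"])
E
```

```text
top h>70mm [(32, 41), (34, 67), (36, 68), (38, 68), (40, 37)]
pad z 0.04648225907142611 84
carton0 0.97 [202.4, 329.4] [0.638 0.008 0.082]
carton0 0.94 [179.8, 332.9] [0.672 0.003 0.082]
carton0 0.71 [215.6, 327.2] [0.604 0.014 0.082]
jug 0.76 [236.0, 397.2] [ 0.571 -0.131  0.015]
jug 0.39 [181.0, 334.3] [0.672 0.002 0.082]
tamper 0.67 [240.0, 252.8] [0.566 0.155 0.023]
cup 0.62 [239.7, 253.7] [0.566 0.156 0.022]
sugar 0.97 [181.1, 262.5] [0.671 0.131 0.084]
spoon 0.63 [314.7, 238.5] [0.409 0.19  0.012]
spoon 0.33 [299.5, 299.2] [0.446 0.067 0.041]
scene h>70mm [(32, 78), (34, 151), (36, 67), (38, 45), (40, 31)]
front face 34 [ 53 179 289 192  63]
pad z 0.045374038172289244 35
carton0 0.64 [237.0, 408.8] [0.684 0.115 0.059]
carton0 0.62 [265.7, 341.3] [ 0.635 -0.025  0.08 ]
carton0 0.57 [269.0, 368.0] [ 0.669 -0.015  0.08 ]
jug 0.65 [304.6, 269.8] [ 0.575 -0.132  0.052]
tamper 0.64 [220.2, 362.1] [0.572 0.15  0.023]
cup 0.59 [270.6, 209.8] [ 0.424 -0.107  0.034]
cup 0.22 [220.6, 275.0] [0.465 0.045 0.048]
sugar 0.85 [237.4, 410.5] [0.683 0.115 0.06 ]
sugar 0.23 [218.5, 274.9] [0.464 0.045 0.049]
spoon 0.66 [188.1, 313.1] [0.428 0.213 0.012]
18.075
```

View pics/top6.png

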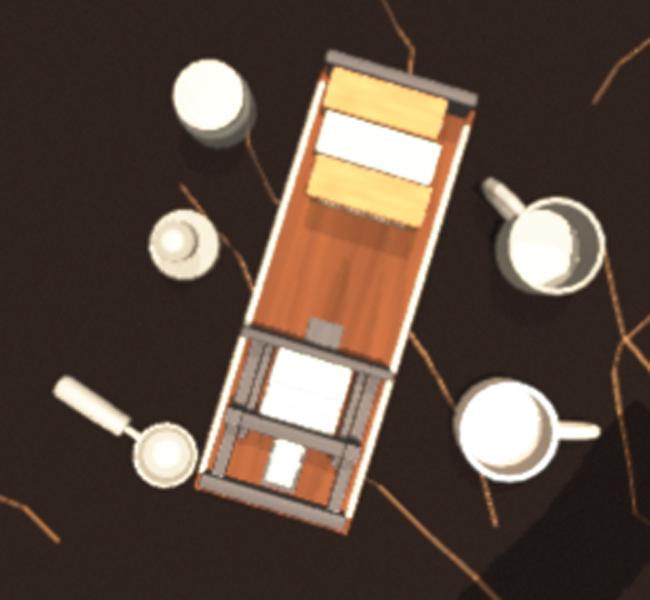

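The top view shows both runners meeting the end stop (crop 215,475 and 345,515). The pad is back at 46 mm, and the cartons and the things around the bookend are where they were.

```bash
python3 -c "
from workcell import bot
print(bot.job_done())"
```

```text
the job is handed in; nothing more can be done
None
```

The ratchet bookend is fully open and handed in at about 18 s on the robot's clock. I pressed the release with the shut fingertips at about 6 N and kept it down while the jaw went about 66 mm back to the end stop. Then I eased off and lifted the hand straight up and away.

**Jaw home:** an 11 N push on the bar no longer moved the jaw. The top view shows both runners against the stop, and the jaw stayed put after the hand left.

**Release up:** the pad measures 45 to 46 mm above the counter, where it started.

**Surroundings:** the cartons, jug, tamper, sugar jar and spoon are within about 2 mm of where they were in the top view. The cup is unmoved in the scene view. The networks mislabelled a few things in the last pictures: "cup" on the tamper, "carton" on the sugar jar, and only part of the spoon in the scene view. I checked these against the pictures and saw no change.

**Unexpected:** the jaw moved about 7 mm while the tip moved only about 4 mm, because the pad dragged it along before the tip reached the push bar. Most of the travel went that way; the tip met the bar only at the end, with the jaw already home.

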